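Draw the cell tray up to the bench stop and close up its row of cells

TASK

Hook a fingertip behind the far lip of the black cell tray and drag it along the bench, without lifting it, until its near lip is pressed lightly and squarely against the rubber bumper of the metal bench stop; feel for the bumper, don't ram it. Then nudge the three cells standing in the tray into one tight row against the tray's near wall, broad faces together and ends even, all still upright. Leave the other things on the bench where they are, and the copper bars in the tray's side bay.

Things in the scene. Friction and masses are not known exactly. Their poses are not given: they have to be found in the camera images.
- bench_stop: fixed aluminium angle bolted to the bench, 320 mm long (its y), upright leg 40 mm high. It carries a rubber-faced bumper bar (280 mm long, 18 to 44 mm above the bench), screwed out a different amount each time: its face stands 10 to 30 mm off the angle. The setting is not given: feel for it. Origin: at bench level, mid-length of the angle's far face; x points towards the tray, z up.
- cell_tray: loose open tray, black plastic, 156 (its x) by 245 (y) by 40 mm high, plus an 8 mm lip turned out all round the rim (underside 36 mm up); walls, floor 3 mm. Origin: centre of underside; x to its far side, y left, z up. A 33 mm high divider at y = +62 mm parts the cell bay (inside 150 by 180 mm, middle at y = -29.5 mm) from the hardware bay. About 0.8 kg loaded; 1.5 to 5 N to drag.
- far_lip: the tray's far wall with its far lip, rigidly part of the tray (same origin and axes as the tray): this is what the fingertip hooks behind, from outside. There is at least 80 mm of free bench beyond it.
- near_edge (a point): middle of the outer edge of the tray's near lip, 38 mm above the bench (tray x = -86 mm); tray axes. Home: this edge touches the stop's bumper bar.
- far_edge (a point): middle of the outer edge of the tray's far lip, 38 mm above the bench (tray x = +86 mm, y = 0); tray axes.
- bay_near_wall (a point): in the cell bay: foot of the inside face of the near wall, at mid-width of the bay, on the tray's floor (3 mm above the bench); tray axes, so x points into the bay (far wall at +150 mm, side walls at y = -90 and +90 mm).
- cell1_mid (a point): standing aluminium battery cell can, 22 mm thick (its own x) by 50 mm wide (its own y) by 55 mm tall, two 4 mm terminals on top, about 0.11 kg; this point is its centre, half-way up the can (27.5 mm above the tray floor). Starts nearest the tray's near wall.
- cell2_mid (a point): standing aluminium battery cell can, 22 mm thick (its own x) by 50 mm wide (its own y) by 55 mm tall, two 4 mm terminals on top, about 0.11 kg; this point is its centre, half-way up the can (27.5 mm above the tray floor). Starts in the middle of the three.
- cell3_mid (a point): standing aluminium battery cell can, 22 mm thick (its own x) by 50 mm wide (its own y) by 55 mm tall, two 4 mm terminals on top, about 0.11 kg; this point is its centre, half-way up the can (27.5 mm above the tray floor). Starts farthest from the near wall, with 35 to 50 mm of free floor between it and the far wall.
- busbars: bystander: stack of copper bars, 110 by 20 by 6 mm, lying in the tray's hardware bay. Origin: centre of underside.
- test_meter: bystander: dark hand-held meter lying flat, 150 (its x) by 72 by 40 mm high, to the left of the tray. Origin: centre of underside.
- tape_roll: bystander: roll of tan tape, 76 mm across, 19 mm high, lying flat to the right of the tray. Origin: centre of underside.
- cleaner_bottle: bystander: white bottle, 56 mm across, 120 mm tall. Origin: centre of underside.
- screwdriver: bystander: screwdriver, about 190 mm long, lying on the bench. Origin: at bench level.
- large_cell: bystander: a bigger cell can standing on the bench outside the tray, 30 by 90 by 95 mm. Origin: centre of underside.
- relay_board: bystander: small circuit board with two relays, 72 by 52 by 23 mm. Origin: centre of underside.

How it is judged:
On the way, in this order (a step that is already met when the one before it is completed fails the run):
1. the tray is being dragged by a finger behind its far lip (contact force between the fingers and far_lip above 1 N and distance of cell_tray from where it was at the start of the episode above 0.02 m), for 0.1 s.
2. drawn by its far lip, the tray is pressed squarely against the stop's bumper (x of near_edge in the frame of bench_stop between 0.007 and 0.033 m and angle between the x axis of cell_tray and the x axis of bench_stop, either way round below 0.025 rad and contact force between cell_tray and bench_stop above 1.5 N and contact force between the fingers and far_lip above 1 N), for 0.02 s.
At the end, for the whole second after the job is handed in: near lip still up at the bumper (7 to 33 mm off the angle), square within 0.025 rad; all three cells upright on the cell bay's floor, square to the tray within 0.06 rad, each centre under 59.5 mm from the near wall (a tight row ends at 55), ends even within 4 mm; tray at rest (x of near_edge in the frame of bench_stop between 0.007 and 0.033 m and angle between the x axis of cell_tray and the x axis of bench_stop, either way round below 0.025 rad and x of each of cell1_mid, cell2_mid, cell3_mid in the frame of bay_near_wall below 0.0595 m and y of cell1_mid in the frame of bay_near_wall between -0.09 and 0.09 m and z of cell1_mid in the frame of bay_near_wall between 0 and 0.033 m and angle between each of cell1_mid, cell2_mid, cell3_mid's own z axis and vertical below 0.06 rad and angle between the x axis of each of cell1_mid, cell2_mid, cell3_mid and the x axis of cell_tray, either way round below 0.06 rad and y of cell2_mid in the frame of bay_near_wall between -0.09 and 0.09 m and z of cell2_mid in the frame of bay_near_wall between 0 and 0.033 m and y of cell3_mid in the frame of bay_near_wall between -0.09 and 0.09 m and z of cell3_mid in the frame of bay_near_wall between 0 and 0.033 m and y of cell1_mid in the frame of cell2_mid between -0.004 and 0.004 m and y of cell1_mid in the frame of cell3_mid between -0.004 and 0.004 m and y of cell2_mid in the frame of cell3_mid between -0.004 and 0.004 m and linear speed of cell_tray below 0.01 m/s); the robot touches nothing.
It fails at once if the tray is rammed against the stop (over 30 N) (contact force between cell_tray and bench_stop above 30 N).
It fails at once if the tray is lifted off the bench (over 12 mm) (height (world z) of cell_tray above 0.012 m).
It fails at once if a cell is tipped over (past 0.6 rad) (angle between any of cell1_mid, cell2_mid, cell3_mid's own z axis and vertical above 0.6 rad).
It fails at once if a bystander on the bench is moved by more than 25 mm (distance of any of test_meter, tape_roll, cleaner_bottle, screwdriver, large_cell, relay_board from where it was at the start of the episode above 0.025 m).
It fails at once if the copper bars leave the tray's hardware bay (y of busbars in the frame of cell_tray below 0.062 m or z of busbars in the frame of cell_tray above 0.04 m).
It also fails if it takes over 69 s, if anything falls off the work surface, if the arm or the gripper's body presses on something with over 40 N, if the wrist force passes 120 N, or if a joint passes its speed limit or range.

ROBOT

A 6-joint arm with a two-finger parallel gripper is mounted at the origin on the work surface. World frame = base frame: x ahead of the robot, y to its left, z up, the work surface at z = 0. Lengths are in m, angles in rad, forces in N, time in s.
With the tool pointing down it reaches from about 0.325 to 0.875 m from the base axis. Payload 4.4 kg.
Tool frame: the origin (TCP) lies midway between the tips of the shut fingers; the grasp point (between the pads) lies 19 mm behind it; z points along the fingers, y is the direction in which the jaws open and shut (so a half turn about z gives the same grasp; the last joint's range is limited). The gripper opens to 85 mm and grips with 20 to 120 N. Pads are 22 mm wide; open, the fingers measure 114 mm over their backs; the gripper's body (76 mm by 85 mm) begins 54 mm behind the grasp point. The pads swing forward as they close: fully open they stand 13 mm farther back than shut.
Start: joints at [0.956, 0.207, 1.542, -0, 1.393, -0.15], TCP at [0.258, 0.514, 0.204] pointing down, gripper open.
Joint ranges: [-2.73, 2.73], [-0.86, 2.22], [0.23, 2.46], [-1.11, 4.25], [0.08, 2.63], [-2.82, 2.82]. Speed limits (rad/s): [2.79, 2.79, 3.14, 3.14, 3.14, 3.14].

INTERFACE

Orientations are given as [roll, pitch, yaw] about the fixed x, y, z axes, in that order (R = Rz(yaw) Ry(pitch) Rx(roll)).
In Python, from station import get_obs, snapshot, camera_info, workorder gives the robot as it stands.
- The arm moves only by the tool drive_tool, never from a script. Its argument "series" is a list that holds one entry, the list of rows, each a list of 5 numbers: the shift along the tool's x, y, z in mm, then the turn about the tool's z in rad, then the finger opening in mm, from 0 to 85.4. A call has 1 to 20 rows; each row shifts and turns the commanded pose from where the row before left it, along the tool's axes as they then stand; what a row does not reach is not made up. A row lasts 1/8 s, in which the tool goes at most 62.5 mm and 10.7 degrees, less where a joint would pass 70% of its speed; a pose out of reach is approached as far as the arm can. A call is refused whole if a number of a shift passes 62.5 or a number of a turn 0.188, either way. A call with a gripper value outside its range is refused whole. The fingers move at their own pace and stop on an object; "grip_force" is the grip in N (left out, the last holds). Time passes only in rows, so rows that do not move let the fingers close. It gives the time, the measured TCP pose, the force and the opening at its end, in the units of the state.
- get_obs(): the state, without advancing time (a new reading comes with each control period).
- snapshot(name): name is "side" or "top" or "wrist"; returns the picture (400x640x3 uint8, red, green, blue); there is no depth.
- camera_info(name): a dict with "camera_matrix" (3x3 intrinsics, pixels), "rvec" (rotation vector, rad) and "tvec" (3), from world to camera coordinates, as OpenCV has them; the wrist camera has in their place "tool_from_camera" (4x4, takes a point from camera to tool coordinates, whose origin is the TCP and whose axes are the flange's). Camera axes: x right, y down, z forward; pixel columns grow to the right and rows downward; lengths in m; the calibration is good to about 2 mm. A picture is of the moment at which its call begins: read the wrist's pose just before it. camera_info takes no time and is no camera call.
- workorder.finish_job(): hands the job in, once; it reports no verdict.
The state is a dict: "t": time; "q": joint angles; "qvel": joint speeds; "tau": joint torques, N m; "position": TCP position; "eef_rot": TCP orientation; "ft_force": force on the tool from outside, world axes, zero at the start; "ft_torque": the same for the moment, N m; "gripper_width": opening from 0.0 (shut) to 1.0 (fully open).
Only numpy, scipy, OpenCV 4.12 (cv2) and the standard library are available. Lean on these libraries where they do the work, as an engineer would, in place of code of your own. Each camera call takes 0.05 s, during which the arm holds its last target.

## Working session

There is one attempt and no reset: what is moved stays moved. The work goes in short steps, Python scripts to look and compute and a tool call to move; the robot and the scene stay as the last step left them, time stands still between calls to the robot, and variables do not carry over. Pictures are saved under pics/ and viewed, and the job is handed in when it is done.

Besides the shell and the picture viewer there is one more tool, called after "Call:" in YAML: its name, and indented under it one key for each argument. drive_tool: Moves the arm, as the interface text tells. Its arguments: {"type":"object","properties":{"series":{"type":"array","items":{"type":"array","items":{"type":"array","items":{"type":"number"}}}},"grip_force":{"type":"number"}},"required":["series"]}

```bash
ls; mkdir -p pics
python3 - <<'E'
from station import get_obs, snapshot, camera_info, workorder
import cv2, json
o=get_obs(); print(o)
for n in ["side","top","wrist"]:
    cv2.imwrite(f"pics/{n}0.png", snapshot(n)[:,:,::-1]); print(n, camera_info(n))
E
```

```text
pics
{'t': 0.0, 'q': array([ 9.55505261e-01,  2.07434839e-01,  1.54299372e+00, -3.20101187e-06,
        1.39349419e+00, -1.50514472e-01]), 'qvel': array([-6.04751468e-04, -6.02687950e-04,  1.59783398e-03,  3.98890697e-04,
       -3.71678521e-04,  5.88073648e-05]), 'tau': array([ 1.94207087e-04, -3.83043194e+01, -2.91591257e+01, -2.41002062e-04,
        1.06515820e-02, -1.78716562e-06]), 'position': array([0.2572591 , 0.51330569, 0.20329856]), 'eef_rot': array([-3.13928843e+00, -3.46275710e-04,  2.67681623e+00]), 'ft_force': array([ 0.3141964 ,  0.60318129, -0.25539099]), 'ft_torque': array([ 0.01196312, -0.02145377, -0.04303702]), 'gripper_width': 0.9964869910314865}
side {'camera_matrix': array([[413.64082572,   0.        , 316.936093  ],
       [  0.        , 413.64082572, 190.59165004],
       [  0.        ,   0.        ,   1.        ]]), 'rvec': array([ 2.30560608, -0.25899657,  0.11001213]), 'tvec': array([-0.51092578,  0.14447525,  0.8556525 ])}
top {'camera_matrix': array([[515.77665381,   0.        , 310.4011942 ],
       [  0.        , 515.77665381, 199.39191757],
       [  0.        ,   0.        ,   1.        ]]), 'rvec': array([ 2.22173269, -2.15882991,  0.08681979]), 'tvec': array([0.00180243, 0.56922281, 1.47147691])}
wrist {'camera_matrix': array([[347.83558119,   0.        , 320.15594949],
       [  0.        , 347.83558119, 202.24473124],
       [  0.        ,   0.        ,   1.        ]]), 'tool_from_camera': array([[ 4.88923435e-04, -9.58548920e-01, -2.84927585e-01,
         7.27624546e-02],
       [ 9.99999872e-01,  4.31367267e-04,  2.64757605e-04,
        -4.71347596e-04],
       [-1.30874682e-04, -2.84927678e-01,  9.58549008e-01,
        -1.68791835e-01],
       [ 0.00000000e+00,  0.00000000e+00,  0.00000000e+00,
         1.00000000e+00]])}
```

View pics/top0.png

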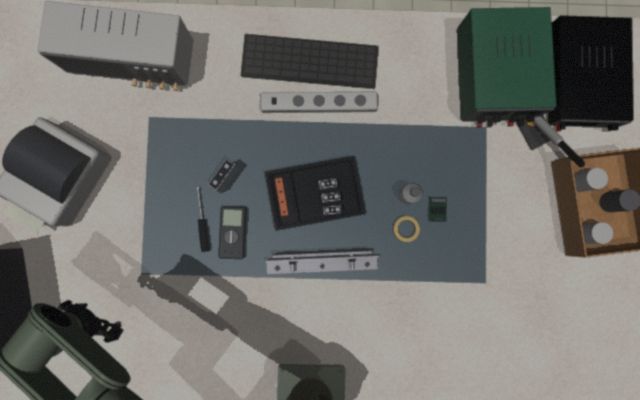

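View pics/side0.png

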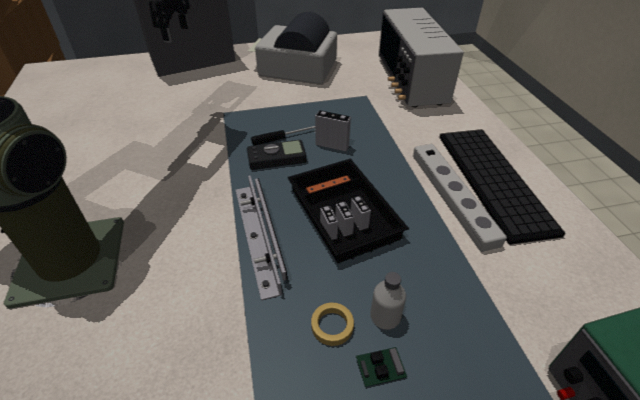

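```bash
python3 -c "
import cv2
i=cv2.imread('pics/top0.png')[80:280,180:440]
cv2.imwrite('pics/top0c.png',cv2.resize(i,None,fx=3,fy=3,interpolation=cv2.INTER_CUBIC))"
```

```text
(no output)
```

View pics/top0c.png

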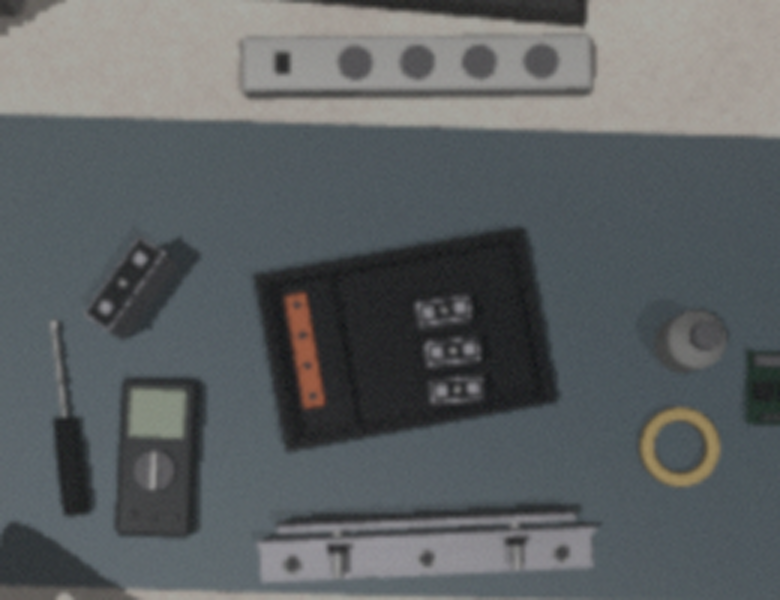

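```bash
cat > h.py <<'E'
import numpy as np, cv2
from station import get_obs, snapshot, camera_info
from scipy.spatial.transform import Rotation as Ro
def ray(name,px,z,pose=None):
    c=camera_info(name); K=c['camera_matrix']
    p=np.array(px,float).reshape(-1,2); u=np.c_[p,np.ones(len(p))]@np.linalg.inv(K).T
    if name!='wrist':
        R=cv2.Rodrigues(c['rvec'])[0]; C=-R.T@c['tvec']; d=u@R
    else:
        T=c['tool_from_camera']; o=pose or get_obs(); W=Ro.from_euler('xyz',o['eef_rot']).as_matrix()
        d=u@(W@T[:3,:3]).T; C=W@T[:3,3]+o['position']
    return C+d*((z-C[2])/d[:,2])[:,None]
def proj(name,P,o=None):
    c=camera_info(name); P=np.array(P,float).reshape(-1,3)
    if name!='wrist':
        return cv2.projectPoints(P,c['rvec'],c['tvec'],c['camera_matrix'],None)[0][:,0]
    T=c['tool_from_camera']; o=o or get_obs(); W=Ro.from_euler('xyz',o['eef_rot']).as_matrix()
    q=((P-o['position'])@W-T[:3,3])@T[:3,:3]; q=q@c['camera_matrix'].T; return q[:,:2]/q[:,2:]
E
python3 - <<'E'
from h import *
f=lambda L:np.array(L)/3+[180,80]
r=ray('top',f([(255,273),(525,230),(557,400),(288,448)]),.04)[:,:2]; print(r.round(4), r.mean(0))
L=lambda a,b:np.linalg.norm(r[a]-r[b])
print(L(0,1),L(3,2),L(0,3),L(1,2)); d=r[0]-r[1]; print('yaw',np.arctan2(-d[0],d[1])); d=r[3]-r[2]; print(np.arctan2(-d[0],d[1]))
print('cells',ray('top',f([(457,390),(452,351),(444,310)]),.06).round(4))
print('leg',ray('top',f([(276,530),(598,522)]),.04).round(4));print('bump',ray('top',f([(278,517),(580,507)]),.044).round(4))
print('foot',ray('top',f([(261,583),(594,568)]),.003).round(4))
print('meter',ray('top',f([(122,378),(203,378),(195,537),(115,533)]),.03).round(3))
print('bottle,tape,pcb,bigcell',ray('top',f([(695,345),(680,447)]),.02).round(3),ray('top',f([(145,240),(90,310)]),.095).round(3))
print(Ro.from_euler('xyz',get_obs()['eef_rot']).as_matrix().round(3))
E
```

```text
[[ 0.6451  0.1504]
 [ 0.6942 -0.1062]
 [ 0.5323 -0.1403]
 [ 0.4795  0.1135]] [0.58777579 0.00437609]
0.26128855186229294 0.25919958191868525 0.16966700229165196 0.16542006783920668
yaw 0.18883486939132432
0.2050241243115468
cells [[ 0.538  -0.044   0.06  ]
 [ 0.5745 -0.0384  0.06  ]
 [ 0.6129 -0.0298  0.06  ]]
leg [[ 0.4021  0.1223  0.04  ]
 [ 0.4181 -0.1814  0.04  ]]
bump [[ 0.4144  0.1206  0.044 ]
 [ 0.4318 -0.1636  0.044 ]]
foot [[ 0.3493  0.1373  0.003 ]
 [ 0.3725 -0.1838  0.003 ]]
meter [[0.542 0.275 0.03 ]
 [0.544 0.197 0.03 ]
 [0.393 0.199 0.03 ]
 [0.395 0.275 0.03 ]]
bottle,tape,pcb,bigcell [[ 0.59  -0.275  0.02 ]
 [ 0.491 -0.262  0.02 ]] [[0.666 0.248 0.095]
 [0.6   0.296 0.095]]
[[-0.894  0.448 -0.001]
 [ 0.448  0.894 -0.002]
 [ 0.    -0.002 -1.   ]]
```

Call:
drive_tool:
  series:
    - [[0,0,0,-0.165,85],[0,0,0,-0.165,85],[0,0,0,-0.165,85],[0,0,0,-0.165,85],[-18,-56,0,0,85],[-18,-56,0,0,85],[-18,-56,0,0,85],[-18,-56,0,0,85],[-18,-56,0,0,85],[-18,-56,0,0,85],[-18,-56,0,0,85],[-18,-56,0,0,85],[-18,-56,0,0,85],[-18,-55,0,0,85],[0,0,0,0,85],[0,0,0,0,85]]

```text
t: 2.15
position: [0.5421, 0.0008, 0.2039]
eef_rot: [3.14, -0.001, -2.947]
ft_force: [-0.7, 0.1, -0.6]
gripper_width: 0.994
```

Run:
```python
from h import *
o=get_obs(); print(o['t'],o['position'],o['eef_rot'],o['ft_force'],o['q'])
im=snapshot('wrist')[:,:,::-1]; cv2.imwrite('pics/w1.png',im)
```

```text
2.15 [0.54211617 0.00078371 0.20388507] [ 3.14049038e+00 -1.40508204e-03 -2.94696262e+00] [-0.74778043  0.05231078 -0.63182463] [-1.58589569e-01  1.38663692e-01  1.62189514e+00  5.58017373e-04
  1.38273349e+00 -1.92411995e+00]
```

View pics/w1.png

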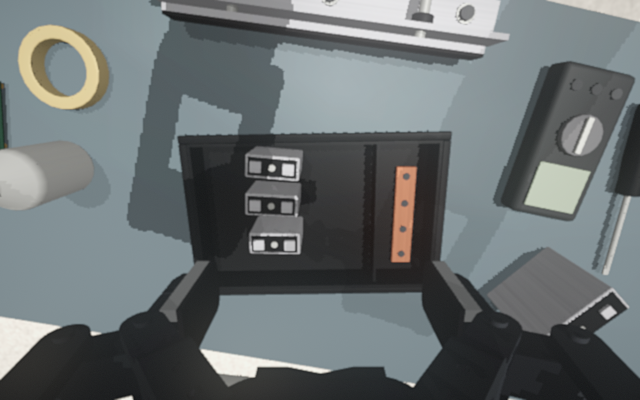

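Run:
```python
import cv2
i=cv2.imread('pics/w1.png')[120:300,170:460]
cv2.imwrite('pics/w1c.png',cv2.resize(i,None,fx=2.7,fy=2.7,interpolation=cv2.INTER_CUBIC))
i=cv2.imread('pics/w1.png')[0:70,150:520]
cv2.imwrite('pics/w1d.png',cv2.resize(i,None,fx=2.1,fy=2.1,interpolation=cv2.INTER_CUBIC))
```

```text
(no output)
```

View pics/w1c.png

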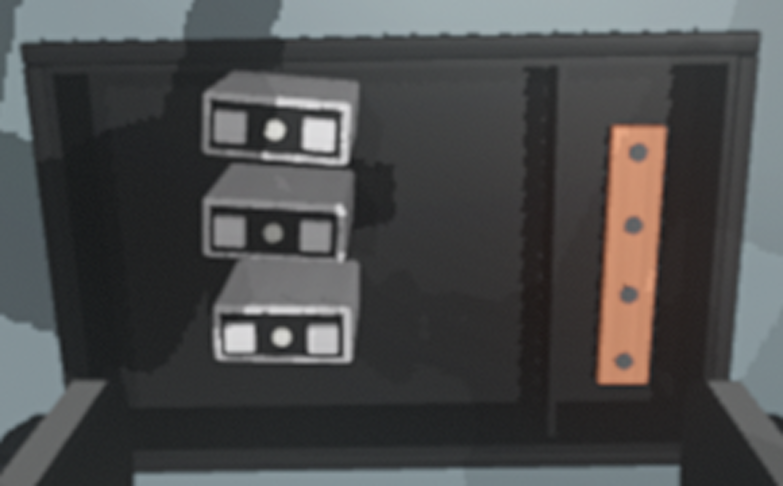

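View pics/w1d.png

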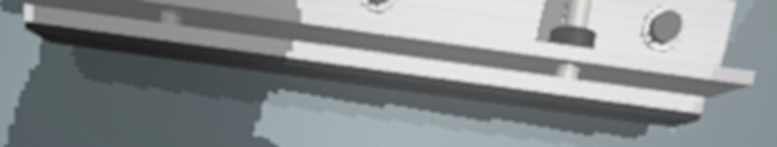

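Run:
```python
from h import *
f=lambda L:np.array(L)/2.7+[170,120]
g=lambda L:np.array(L)/2.1+[150,0]
yaw=lambda a,b:np.arctan2(-(a-b)[0],(a-b)[1])
n=ray('wrist',f([(22,44),(760,33)]),.04)[:,:2]; print(n, np.linalg.norm(n[0]-n[1]), yaw(n[1],n[0]))
fr=ray('wrist',f([(133,472),(683,460)]),.038)[:,:2]; print(fr,yaw(fr[1],fr[0]))
y=(yaw(n[1],n[0])+yaw(fr[1],fr[0]))/2
m=n.mean(0); ux=np.array([np.cos(y),np.sin(y)]); uy=np.array([-ux[1],ux[0]]); print('yaw',y,'depth',[(p-m)@ux for p in fr]); 
c=m+ux*.086; print('centre',c,'far edge',m+ux*.172)
for q in [[(205,93),(357,105),(350,163),(203,152)],[(205,196),(352,203),(345,260),(205,252)],[(217,306),(355,308),(352,360),(214,358)]]:
    p=ray('wrist',f(q),.058)[:,:2]; d=p.mean(0)-c; print('cell tray xy',d@ux,d@uy,'w',np.linalg.norm(p[0]-p[1]),np.linalg.norm(p[0]-p[3]),'relyaw',yaw(p[1],p[0])-y,yaw(p[2],p[3])-y)
b=ray('wrist',g([(28,22),(703,110)]),.044)[:,:2]; print('bump top front',b,yaw(b[1],b[0]),np.linalg.norm(b[0]-b[1]))
b=ray('wrist',g([(24,5),(753,72)]),.04)[:,:2]; print('leg front?',b,yaw(b[1],b[0]),np.linalg.norm(b[0]-b[1]))
```

```text
[[ 0.5295776  -0.13776687]
 [ 0.47558235  0.11442441]] 0.2579068184654964 0.21091994578184886
[[ 0.69231304 -0.08071119]
 [ 0.64388321  0.13554636]] 0.2203102052583848
yaw 0.21561507552011683 depth [np.float64(0.17056881059537818), np.float64(0.16952830784451217)]
centre [0.58658864 0.00672832] far edge [0.67059731 0.02512788]
cell tray xy -0.058313567216326245 -0.038341106023569146 w 0.051156111487363216 0.020310817332215507 relyaw -0.09879781418322875 -0.09610083224679383
cell tray xy -0.023062784160311798 -0.04108626388882518 w 0.050985564864700364 0.020478323716452487 relyaw -0.06895226400845694 -0.07997049254593694
cell tray xy 0.016780685310875097 -0.04061626795299652 w 0.04954175275428906 0.020466638737708903 relyaw -0.03526199075310543 -0.035600218757999624
bump top front [[ 0.42568793 -0.15715274]
 [ 0.40384705  0.12082172]] 0.07841046692373652 0.27883117660755
leg front? [[ 0.41923494 -0.16092758]
 [ 0.38501405  0.13808289]] 0.11395131723221652 0.30096234673168887
```

Call:
drive_tool:
  series:
    - [[-57,-1,0,-0.015,85],[-57,-1,0,0,85],[-56,0,0,0,85],[0,0,50,0,85],[0,0,50,0,85],[0,0,50,0,85],[0,0,30,0,85],[0,0,14,0,85],[0,0,0,0,85]]

```text
t: 3.32
position: [0.7087, 0.0345, 0.0099]
eef_rot: [3.141, -0.002, -2.93]
ft_force: [-0.3, 0.0, 0.5]
gripper_width: 0.994
```

Run:
```python
from h import *
o=get_obs(); print(o['t'],o['position'],o['eef_rot'],o['ft_force'])
cv2.imwrite('pics/w2.png',snapshot('wrist')[:,:,::-1])
```

```text
3.325 [0.70868191 0.03448807 0.00987926] [ 3.14102469e+00 -1.68104027e-03 -2.92983245e+00] [-0.29098774  0.02967918  0.45231214]
```

View pics/w2.png

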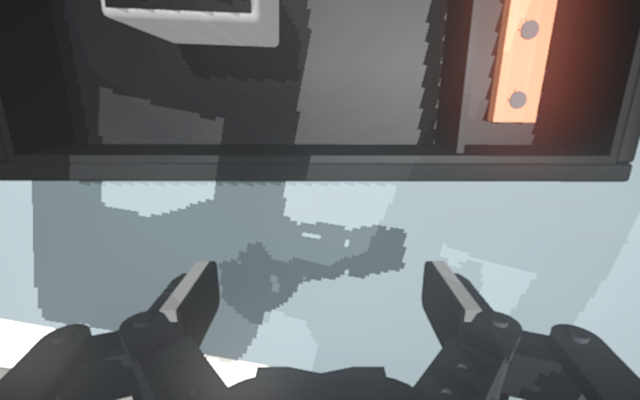

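Call:
drive_tool:
  series:
    - [[10,0,0,0,85],[8,0,0,0,85],[4,0,0,0,85],[4,0,0,0,85],[4,-1,0,0.006,85],[5,-1,0,0.008,85],[5,-1,0,0.008,85],[5,-1.2,0,0.008,85],[5,-1.2,0,0.008,85],[5,-1.2,0,0.008,85],[5,-1.2,0,0.008,85],[5,-1.2,0,0.008,85],[5,-1.2,0,0.008,85]]

```text
t: 5.0
position: [0.6424, 0.0098, 0.0106]
eef_rot: [-3.142, 0.0, -3.002]
ft_force: [-0.5, 0.4, -0.3]
gripper_width: 0.994
```

Run:
```python
from h import *
o=get_obs(); print(o['t'],o['position'],o['eef_rot'],o['ft_force'])
cv2.imwrite('pics/w3.png',snapshot('wrist')[:,:,::-1])
i=snapshot('top')[:,:,::-1][130:290,180:440]
cv2.imwrite('pics/top3.png',cv2.resize(i,None,fx=3,fy=3,interpolation=cv2.INTER_CUBIC))
```

```text
5.0 [0.64242516 0.00976124 0.01055316] [-3.14156743e+00  1.15300000e-04 -3.00195050e+00] [-0.5454622   0.35766336 -0.26663431]
```

View pics/top3.png

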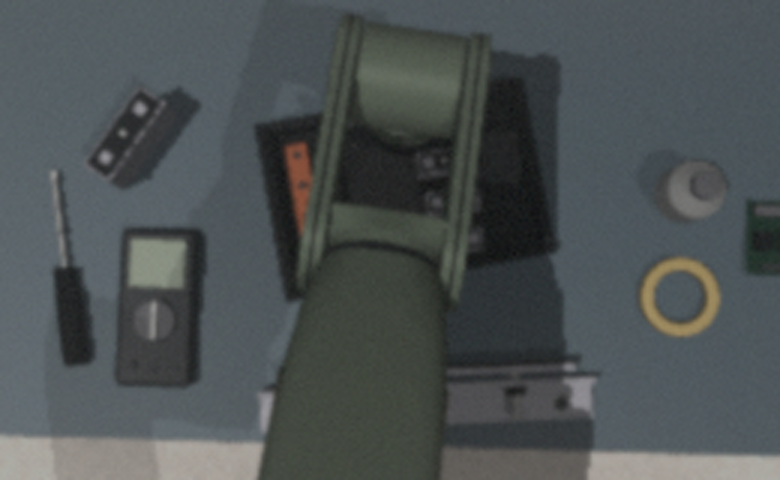

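View pics/w3.png

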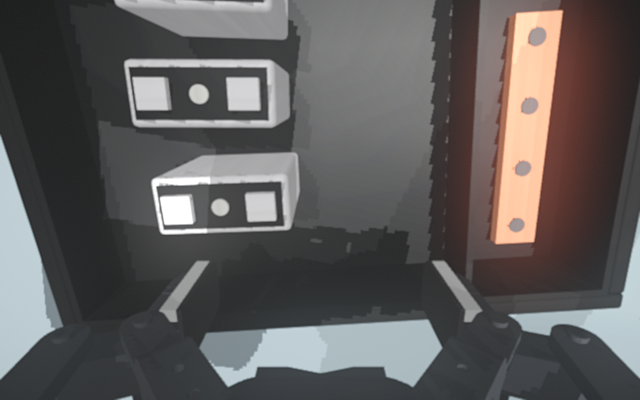

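Run:
```python
from h import *
c=camera_info('wrist');T=c['tool_from_camera'];Ti=np.linalg.inv(T)
def pt(p):
    q=(Ti@np.r_[p,1])[:3]; q=c['camera_matrix']@q; return (q[:2]/q[2]).round(0)
for z in [0,-.013,-.03,-.05]:
    for x in [.011,-.011]: print(z,x,pt([x,.0427,z]),pt([x,.057,z]))
for p in ray('wrist',[(300,325),(620,298),(60,330)],.04): print(p)
i=cv2.imread('pics/w3.png')[230:400,100:540]; cv2.imwrite('pics/w3c.png',cv2.resize(i,None,fx=1.8,fy=1.8,interpolation=cv2.INTER_CUBIC))
s=snapshot('side')[:,:,::-1][130:290,250:450]; cv2.imwrite('pics/s3.png',cv2.resize(s,None,fx=3.7,fy=3.7,interpolation=cv2.INTER_CUBIC))
```

```text
0 0.011 [403. 224.] [431. 224.]
0 -0.011 [400. 263.] [427. 263.]
-0.013 0.011 [409. 234.] [439. 234.]
-0.013 -0.011 [406. 275.] [435. 275.]
-0.03 0.011 [419. 248.] [452. 248.]
-0.03 -0.011 [415. 293.] [447. 293.]
-0.05 0.011 [434. 270.] [471. 270.]
-0.05 -0.011 [428. 320.] [464. 320.]
[0.67119749 0.00411947 0.04      ]
[0.63669119 0.14642244 0.04      ]
[ 0.68959894 -0.1068544   0.04      ]
```

View pics/w3c.png

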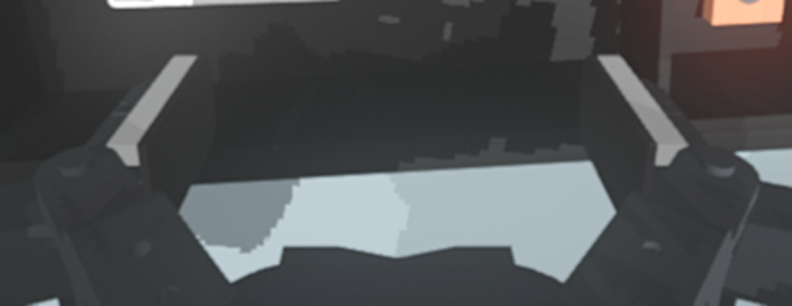

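View pics/s3.png

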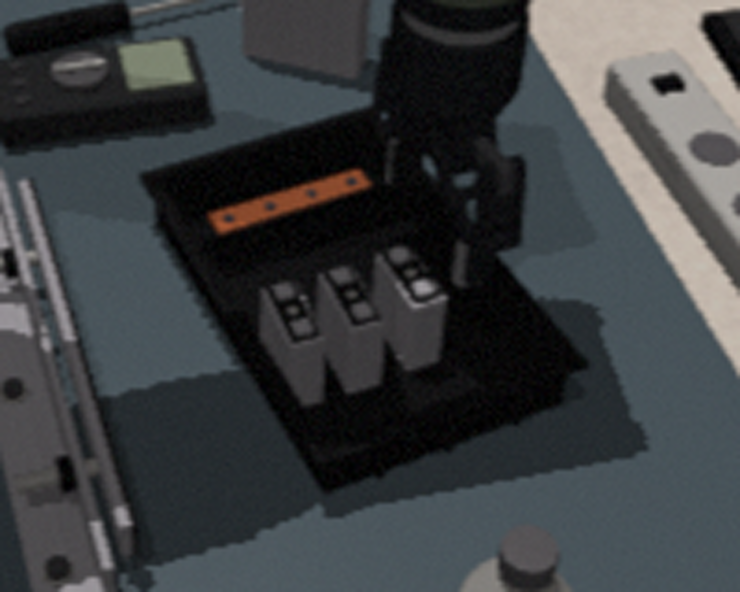

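Call:
drive_tool:
  series:
    - [[0,0,-35,0,60],[-23,4,0,0,40],[-23,4,0,0,40],[-23,4,0,-0.073,40],[0,0,0,0,40],[0,0,0,0,40]]

```text
t: 5.9
position: [0.7085, 0.0313, 0.045]
eef_rot: [3.141, -0.001, -2.929]
ft_force: [-0.3, 0.0, -0.3]
gripper_width: 0.468
```

Run:
```python
from h import *
o=get_obs(); print(o['t'],o['position'],o['eef_rot'],o['ft_force'],o['gripper_width'])
i=snapshot('wrist')[:,:,::-1][130:400,100:540]; cv2.imwrite('pics/w4.png',cv2.resize(i,None,fx=1.8,fy=1.8,interpolation=cv2.INTER_CUBIC))
s=snapshot('side')[:,:,::-1][100:260,250:450]; cv2.imwrite('pics/s4.png',cv2.resize(s,None,fx=3.7,fy=3.7,interpolation=cv2.INTER_CUBIC))
```

```text
5.9 [0.70848319 0.03133802 0.04502349] [ 3.14138779e+00 -1.40369294e-03 -2.92915032e+00] [-0.26498815  0.01861515 -0.27602344] 0.4679070685494521
```

View pics/w4.png

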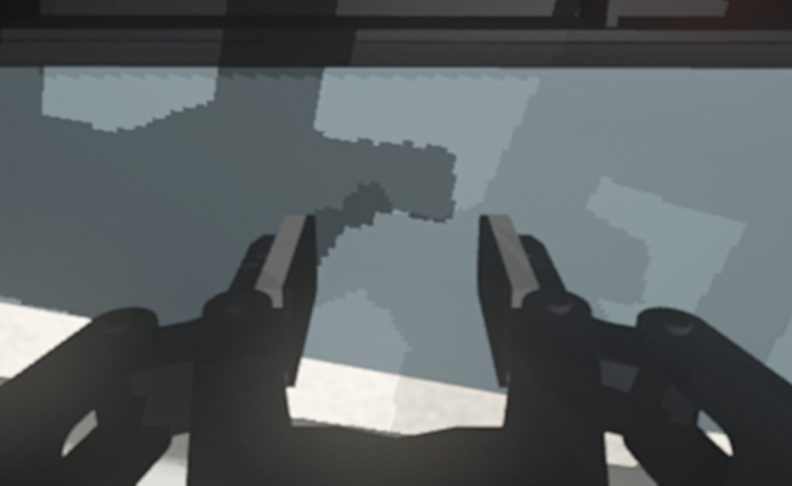

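View pics/s4.png

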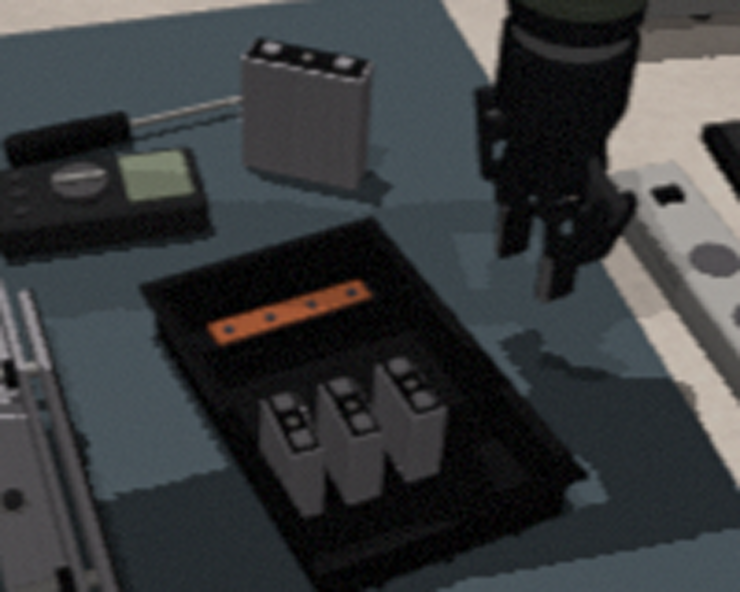

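Run:
```python
from h import *
for z in [.045,.055,.065,.075,.085]: print(z,((proj('side',[[.714,.005,z],[.703,.003,z],[.713,.012,z]])-[250,100])*3.7).round())
```

```text
0.045 [[547. 335.]
 [531. 340.]
 [541. 328.]]
0.055 [[549. 323.]
 [533. 328.]
 [543. 316.]]
0.065 [[551. 311.]
 [535. 316.]
 [545. 304.]]
0.075 [[553. 298.]
 [537. 303.]
 [547. 291.]]
0.085 [[555. 286.]
 [539. 291.]
 [549. 279.]]
```

Call:
drive_tool:
  series:
    - [[0,0,20,0,40],[0,0,15,0,40],[0,0,10,0,40],[0,0,5,0,40],[0,0,0,0,40]]

```text
t: 6.62
position: [0.709, 0.0314, -0.0052]
eef_rot: [3.141, -0.001, -2.928]
ft_force: [0.8, -0.4, 0.6]
gripper_width: 0.473
```

Run:
```python
from h import *
o=get_obs(); print(o['t'],o['position'],o['eef_rot'],o['ft_force'],o['gripper_width'])
s=snapshot('side')[:,:,::-1][100:260,250:450]; cv2.imwrite('pics/s5.png',cv2.resize(s,None,fx=3.7,fy=3.7,interpolation=cv2.INTER_CUBIC))
```

```text
6.625 [ 0.70903715  0.03143909 -0.00516275] [ 3.14135787e+00 -8.65886475e-04 -2.92837329e+00] [ 0.79526298 -0.35731094  0.58956355] 0.47274905027169795
```

View pics/s5.png

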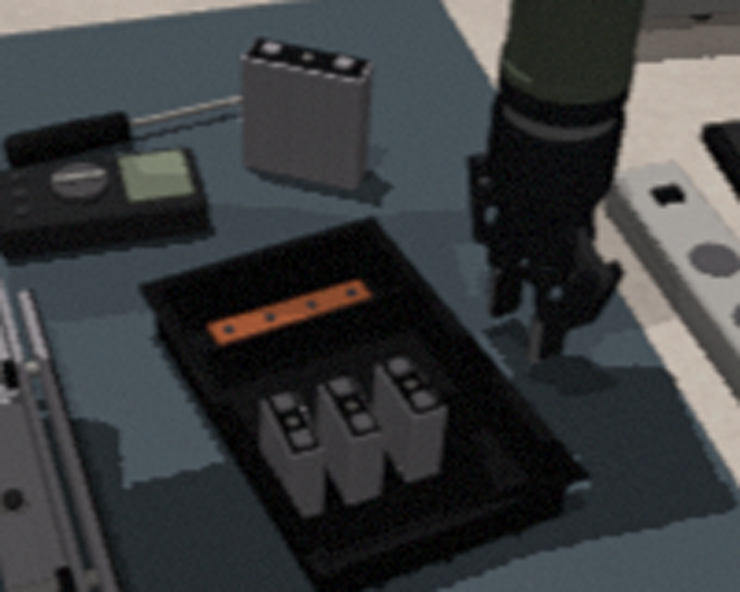

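Call:
drive_tool:
  series:
    - [[10,0,7,0,40],[8,0,0,0,40],[4,0,0,0,40],[4,0,0,0,40],[4,-1,0,0.006,40],[5,-1,0,0.008,40],[5,-1,0,0.008,40]]

```text
t: 7.55
position: [0.6718, 0.02, -0.0111]
eef_rot: [-3.141, 0.002, -2.951]
ft_force: [3.6, 0.6, -1.6]
gripper_width: 0.468
```

Run:
```python
from h import *
o=get_obs(); print(o['t'],o['position'],o['eef_rot'],o['ft_force'],o['gripper_width'])
s=snapshot('side')[:,:,::-1][100:260,250:450]; cv2.imwrite('pics/s6.png',cv2.resize(s,None,fx=3.7,fy=3.7,interpolation=cv2.INTER_CUBIC))
```

```text
7.55 [ 0.67175252  0.02004311 -0.01108008] [-3.14115111e+00  2.43678653e-03 -2.95094078e+00] [ 3.6057486   0.57853666 -1.6011894 ] 0.4679141303866149
```

View pics/s6.png

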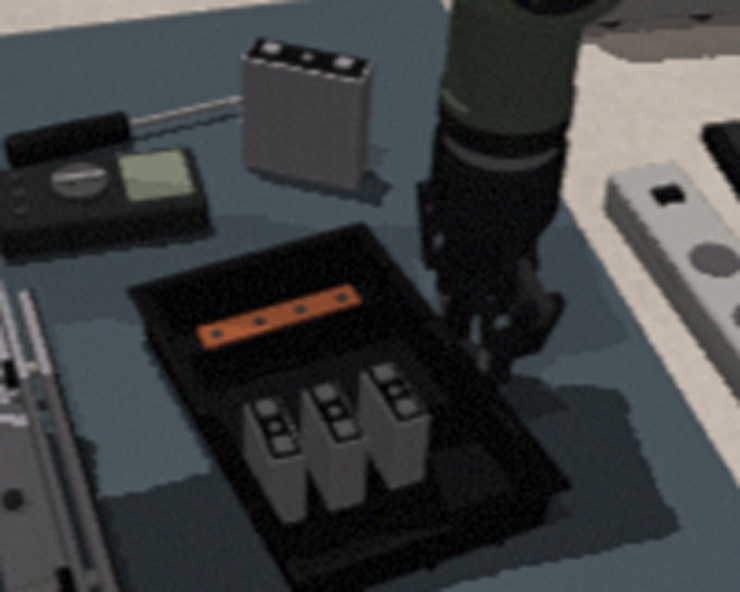

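Call:
drive_tool:
  series:
    - [[5,-1.4,0,0.011,40],[5,-1.4,0,0.011,40],[5,-1.4,0,0.011,40],[5,-1.4,0,0.011,40],[5,-1.3,0,0.011,40],[5,-1.2,0,0.011,40],[5,-1.2,0,0.011,40],[5,-1,0,0.011,40],[5,-1,0,0.011,40],[5,-1,0,0.011,40],[3,0,0,0.011,40]]

```text
t: 8.98
position: [0.6205, 0.0, -0.0111]
eef_rot: [-3.141, 0.001, -3.072]
ft_force: [5.3, 0.6, -0.1]
gripper_width: 0.469
```

Run:
```python
from h import *
o=get_obs(); print(o['t'],o['position'],o['eef_rot'],o['ft_force'],o['gripper_width'])
cv2.imwrite('pics/w7.png',snapshot('wrist')[:,:,::-1])
s=snapshot('side')[:,:,::-1][140:300,220:430]; cv2.imwrite('pics/s7.png',cv2.resize(s,None,fx=3.7,fy=3.7,interpolation=cv2.INTER_CUBIC))
i=snapshot('top')[:,:,::-1][130:290,240:400]
cv2.imwrite('pics/top7.png',cv2.resize(i,None,fx=3.5,fy=3.5,interpolation=cv2.INTER_CUBIC))
```

```text
8.975 [ 6.20460268e-01  4.84563751e-05 -1.10582825e-02] [-3.14065509e+00  1.21962843e-03 -3.07195345e+00] [ 5.30696278  0.56330346 -0.05224467] 0.46935534419693464
```

View pics/s7.png

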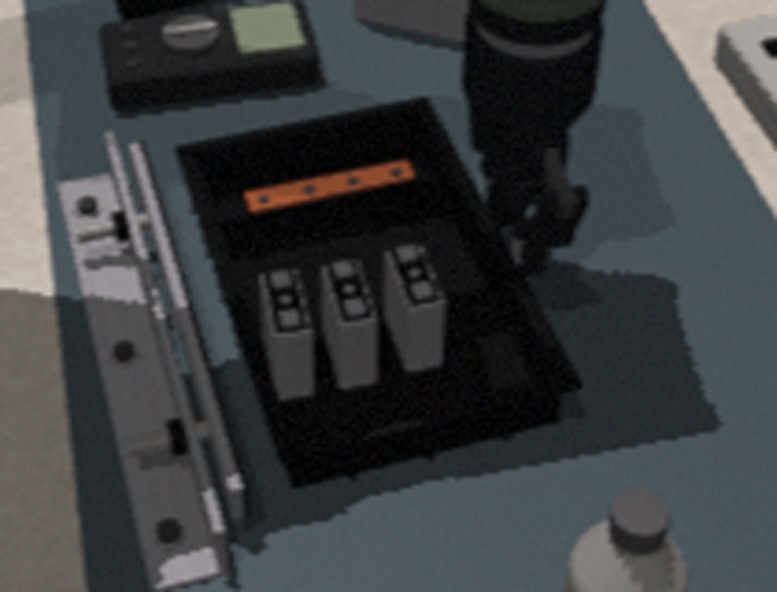

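View pics/w7.png

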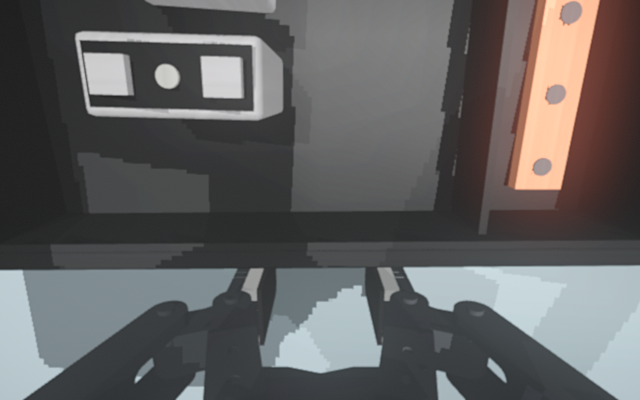

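View pics/top7.png

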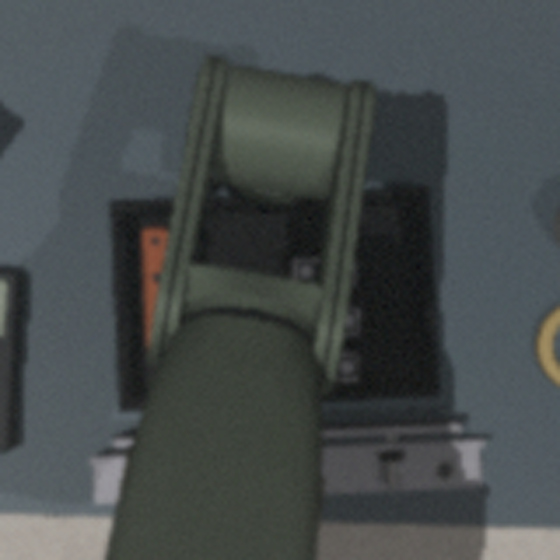

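Call:
drive_tool:
  series:
    - [[2,0,0,0,40],[2,0,0,0,40],[2,0,0,0,40],[2,0,0,0,40],[2,0,0,0,40],[1,0,0,0,40]]

```text
t: 9.88
position: [0.6101, -0.0001, -0.0111]
eef_rot: [-3.142, 0.002, -3.072]
ft_force: [6.2, 0.1, 0.8]
gripper_width: 0.472
```

Call:
drive_tool:
  series:
    - [[1,0,0,0,40],[1,0,0,0,40]]

```text
t: 10.12
position: [0.6081, -0.0002, -0.0111]
eef_rot: [3.142, 0.002, -3.072]
ft_force: [5.9, 0.3, 0.2]
gripper_width: 0.474
```

Call:
drive_tool:
  series:
    - [[1,0,0,0,40],[1,0,0,0,40]]

```text
t: 10.38
position: [0.6062, -0.0003, -0.0111]
eef_rot: [3.142, 0.002, -3.072]
ft_force: [5.0, 1.1, -0.6]
gripper_width: 0.467
```

Call:
drive_tool:
  series:
    - [[1,0,0,0,40],[1,0,0,0,40]]

```text
t: 10.62
position: [0.6042, -0.0004, -0.0111]
eef_rot: [3.141, 0.002, -3.072]
ft_force: [4.5, 0.3, 0.7]
gripper_width: 0.47
```

Call:
drive_tool:
  series:
    - [[1,0,0,0,40]]

```text
t: 10.75
position: [0.6032, -0.0005, -0.0111]
eef_rot: [3.142, 0.002, -3.072]
ft_force: [5.2, 1.0, -0.0]
gripper_width: 0.467
```

Call:
drive_tool:
  series:
    - [[1,0,0,0,40]]

```text
t: 10.88
position: [0.6022, -0.0005, -0.0111]
eef_rot: [3.142, 0.002, -3.072]
ft_force: [5.3, 0.9, 1.3]
gripper_width: 0.468
```

Run:
```python
from h import *
o=get_obs(); print(o['t'],o['position'],o['eef_rot'],o['ft_force'],o['ft_torque'])
s=snapshot('side')[:,:,::-1][150:300,220:360]; cv2.imwrite('pics/s8.png',cv2.resize(s,None,fx=4,fy=4,interpolation=cv2.INTER_CUBIC))
```

```text
10.875 [ 6.02202085e-01 -5.48978369e-04 -1.10950138e-02] [ 3.14152631e+00  2.04588153e-03 -3.07174460e+00] [5.25124588 0.85258421 1.28655041] [ 0.01595131 -0.79007457 -0.05238242]
```

View pics/s8.png

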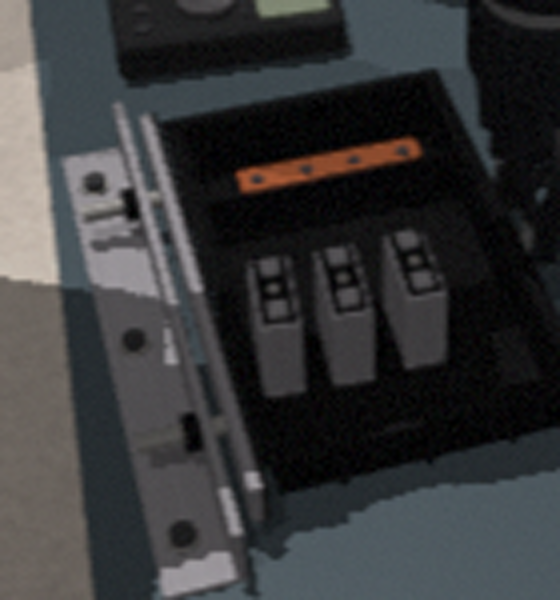

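Call:
drive_tool:
  series:
    - [[1,0,0,0,40]]

```text
t: 11.05
position: [0.6012, -0.0006, -0.0111]
eef_rot: [3.142, 0.002, -3.072]
ft_force: [4.8, 0.2, 0.2]
gripper_width: 0.464
```

Call:
drive_tool:
  series:
    - [[1,0,0,0,40]]

```text
t: 11.18
position: [0.6007, -0.0005, -0.0111]
eef_rot: [3.141, 0.003, -3.072]
ft_force: [8.0, 0.7, 0.4]
gripper_width: 0.467
```

Call:
drive_tool:
  series:
    - [[1,0,0,0,40]]

```text
t: 11.3
position: [0.6007, -0.0005, -0.011]
eef_rot: [3.141, 0.006, -3.072]
ft_force: [10.5, 2.4, -2.5]
gripper_width: 0.466
```

Call:
drive_tool:
  series:
    - [[1,0,0,0,40]]

```text
t: 11.42
position: [0.6008, -0.0005, -0.0108]
eef_rot: [3.141, 0.008, -3.072]
ft_force: [11.8, 1.3, -3.6]
gripper_width: 0.468
```

Run:
```python
from h import *
o=get_obs(); print(o['t'],o['position'],o['eef_rot'],o['ft_force'],o['ft_torque'])
s=snapshot('side')[:,:,::-1][150:300,220:360]; cv2.imwrite('pics/s9.png',cv2.resize(s,None,fx=4,fy=4,interpolation=cv2.INTER_CUBIC))
i=snapshot('top')[:,:,::-1][160:280,250:390]
cv2.imwrite('pics/top9.png',cv2.resize(i,None,fx=5,fy=5,interpolation=cv2.INTER_CUBIC))
```

```text
11.425 [ 6.00802168e-01 -4.70583149e-04 -1.07943505e-02] [ 3.1413722   0.00784763 -3.0721318 ] [11.80187296  1.3348151  -3.59743666] [ 0.28251325 -1.81305271  0.06714123]
```

View pics/s9.png

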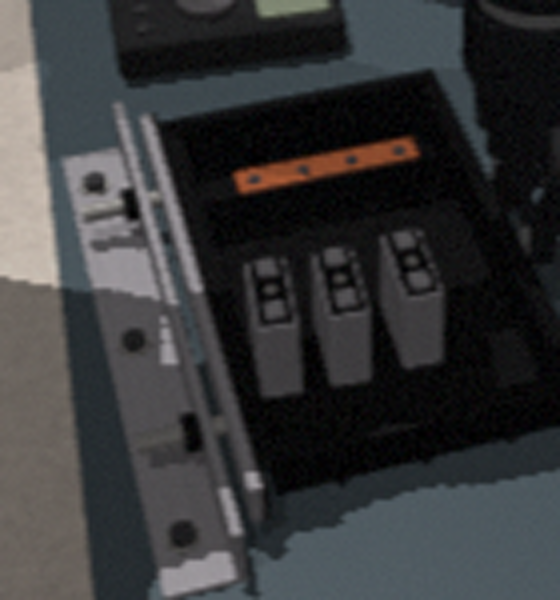

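View pics/top9.png

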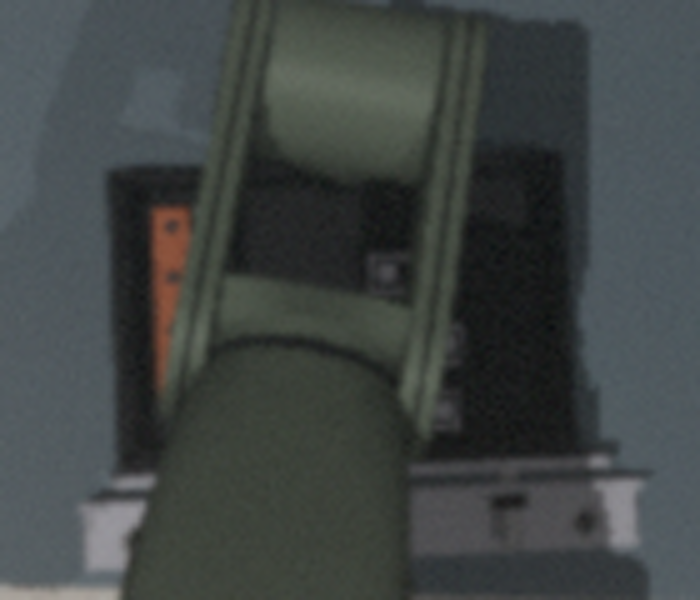

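Call:
drive_tool:
  series:
    - [[1,0,0,0,40],[0,0,0,0.008,40],[0,0,0,0.008,40],[0,0,0,0,40]]

```text
t: 12.02
position: [0.6011, -0.0007, -0.0103]
eef_rot: [-3.141, 0.01, -3.087]
ft_force: [12.3, 1.7, -3.3]
gripper_width: 0.469
```

Run:
```python
from h import *
o=get_obs(); print(o['t'],o['position'],o['eef_rot'],o['ft_force'],o['ft_torque'])
```

```text
12.025 [ 0.60110979 -0.00068426 -0.01025516] [-3.14129229  0.01021521 -3.08724351] [12.31695308  1.65256566 -3.25534276] [ 0.33794835 -2.00188935  0.232981  ]
```

Call:
drive_tool:
  series:
    - [[0,0,0,-0.011,40],[0,0,0,-0.011,40],[0,0,0,-0.01,40],[0,0,0,0,40]]

```text
t: 12.52
position: [0.601, -0.0004, -0.0103]
eef_rot: [3.141, 0.01, -3.057]
ft_force: [13.0, 2.3, -3.7]
gripper_width: 0.464
```

Run:
```python
from h import *
o=get_obs(); print(o['t'],o['position'],o['eef_rot'],o['ft_force'],o['ft_torque'])
```

```text
12.525 [ 6.00987005e-01 -4.06543339e-04 -1.03250416e-02] [ 3.14126849  0.01007829 -3.05738782] [13.0481984   2.25899619 -3.70846977] [ 0.34969505 -1.90766553 -0.3204559 ]
```

Call:
drive_tool:
  series:
    - [[-2,0,0,0.015,40],[-3,0,0,0,40],[-5,0,0,0,40],[-12,0,0,0,40],[0,0,-50,0,60],[0,0,-60,0,85],[0,0,-60,0,85],[0,0,-30,0,85],[50,-10,0,0,85],[55,-10,0,0,85],[50,-10,0,0,85],[0,0,0,0,85],[0,0,0,0,85]]

```text
t: 14.15
position: [0.4664, -0.0405, 0.1889]
eef_rot: [-3.141, 0.001, -3.071]
ft_force: [-0.2, 0.6, 0.6]
gripper_width: 0.998
```

Run:
```python
from h import *
o=get_obs(); print(o['t'],o['position'],o['eef_rot'],o['ft_force'],o['ft_torque'])
np.save('o10.npy',np.r_[o['position'],o['eef_rot']])
im=snapshot('wrist')[:,:,::-1]; cv2.imwrite('pics/w10.png',im)
i=im[70:300,150:480]
cv2.imwrite('pics/w10c.png',cv2.resize(i,None,fx=2.4,fy=2.4,interpolation=cv2.INTER_CUBIC))
```

```text
14.15 [ 0.46642197 -0.0405157   0.18890858] [-3.14142378e+00  1.04555261e-03 -3.07070684e+00] [-0.183527    0.55166343  0.59546173] [0.02000467 0.01892905 0.00373632]
```

View pics/w10.png

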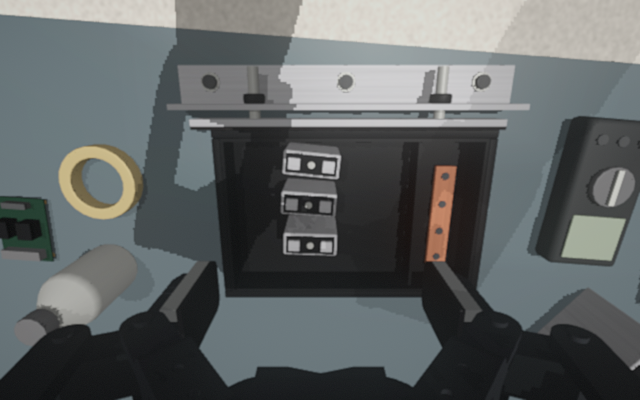

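View pics/w10c.png

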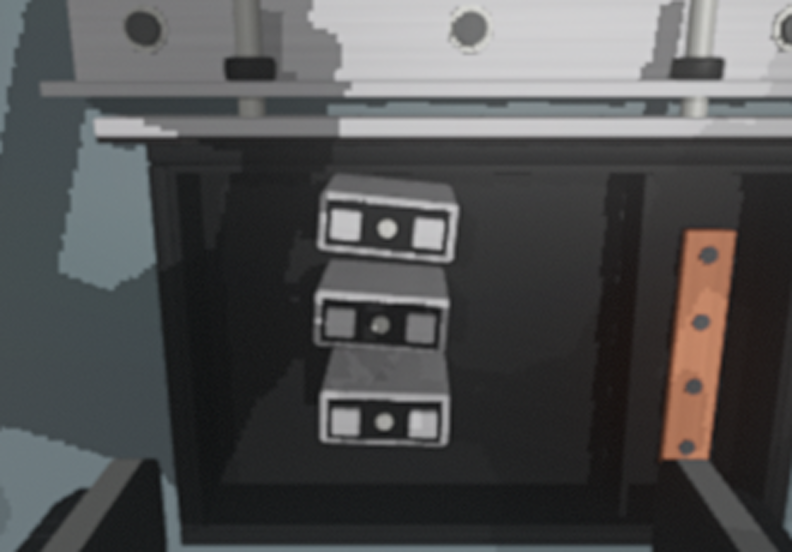

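Run:
```python
from h import *
o=get_obs()
f=lambda L:np.array(L)/2.4+[150,70]
yaw=lambda a,b:np.arctan2(-(a-b)[0],(a-b)[1])
b=ray('wrist',[(191,125),(506,125)],.044); print('bump',b,yaw(b[1],b[0]),np.linalg.norm(b[1]-b[0]))
r=ray('wrist',f([(150,150),(182,544),(655,546)]),.038); print('rim nl,fl,fr',r)
print(yaw(r[2],r[1]))
y=(o['eef_rot'][2]+np.pi)%(2*np.pi); ux=np.array([np.cos(y),np.sin(y)]);uy=np.array([-ux[1],ux[0]]); print(y)
for q in [[(325,189),(459,206),(453,261),(319,249)],[(316,289),(449,298),(444,350),(314,343)],[(322,393),(450,394),(448,444),(319,441)]]:
    p=ray('wrist',f(q),.058)[:,:2]; c=p.mean(0); d=c-o['position'][:2]; print('cell',c,'toolxy mm',-d@ux*1e3,d@uy*1e3,'relyaw',yaw(p[1],p[0])-y,yaw(p[2],p[3])-y,np.linalg.norm(p[0]-p[1]),np.linalg.norm(p[0]-p[3]))
w=ray('wrist',f([(350,172),(380,485)]),.04)[:,:2]; print('near wall inner top/ far', [(-(p-o['position'][:2])@ux*1e3) for p in w])
```

```text
bump [[ 0.42464015 -0.15806257  0.044     ]
 [ 0.40469841  0.11928786  0.044     ]] 0.07177736165385447 0.27806642888174005
rim nl,fl,fr [[ 0.43050859 -0.14102403  0.038     ]
 [ 0.5989113  -0.1299483   0.038     ]
 [ 0.58512657  0.07542312  0.038     ]]
0.06702046450987442
0.07128267113672493
cell [ 0.44946014 -0.0489645 ] toolxy mm 18.055180206990336 -7.219986907597545 relyaw -0.1258703053700808 -0.09072376240743636 0.048499209489183216 0.022079052889013167
cell [ 0.48513647 -0.04975974] toolxy mm -17.473908210198392 -10.5541605162458 relyaw -0.0694423922481003 -0.056242270776952 0.049505178774574214 0.02114712687032462
cell [ 0.52473783 -0.04575558] toolxy mm -57.259880273165564 -9.380673110166336 relyaw -0.007859253247529036 -0.02487965193849761 0.04930477508236904 0.020264209843897124
near wall inner top/ far [np.float64(35.55854014601576), np.float64(-95.64571837309002)]
```

```bash
python3 - <<'E'
from h import *
c=camera_info('wrist');T=c['tool_from_camera'];Ti=np.linalg.inv(T)
def pt(p):
    q=(Ti@np.r_[p,1])[:3]; q=c['camera_matrix']@q; return (q[:2]/q[2]).round(0)
for z in [-.06,-.073,-.09,-.1,-.11]: print(z,[pt([x,.03,z]) for x in (0,.015,.03,.038)])
E
python3 -c "
import cv2
i=cv2.imread('pics/w10.png')[240:400,100:540]; cv2.imwrite('pics/w10d.png',cv2.resize(i,None,fx=1.8,fy=1.8,interpolation=cv2.INTER_CUBIC))"
```

```text
-0.06 [array([404., 311.]), array([407., 273.]), array([410., 233.]), array([412., 210.])]
-0.073 [array([414., 334.]), array([417., 293.]), array([421., 249.]), array([424., 224.])]
-0.09 [array([429., 374.]), array([434., 327.]), array([440., 277.]), array([443., 247.])]
-0.1 [array([441., 404.]), array([448., 354.]), array([455., 298.]), array([459., 266.])]
-0.11 [array([456., 442.]), array([464., 388.]), array([474., 326.]), array([479., 290.])]
```

View pics/w10d.png

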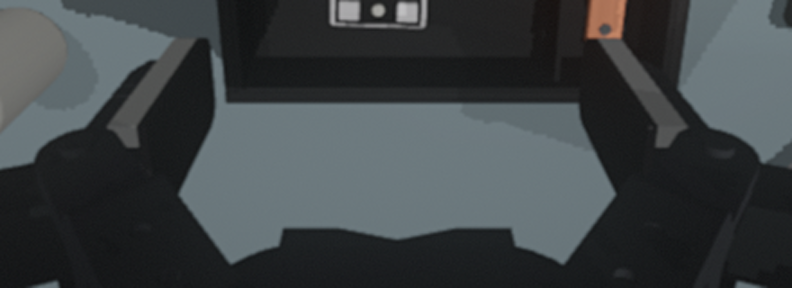

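Call:
drive_tool:
  series:
    - [[14,-9,40,0,85],[0,0,60,0,85],[0,0,40,0,85],[0,0,30,0,85],[0,0,16,0,85],[0,0,8,0,85],[0,0,0,0,85]]
  grip_force: 20

```text
t: 15.08
position: [0.4531, -0.0504, -0.0053]
eef_rot: [-3.141, 0.0, -3.07]
ft_force: [-0.0, -0.7, -0.0]
gripper_width: 0.996
```

Run:
```python
from h import *
o=get_obs(); print(o['t'],o['position'],o['eef_rot'],o['ft_force'],o['ft_torque'])
cv2.imwrite('pics/w11.png',snapshot('wrist')[:,:,::-1])
s=snapshot('side')[:,:,::-1][140:300,220:400]; cv2.imwrite('pics/s11.png',cv2.resize(s,None,fx=3.7,fy=3.7,interpolation=cv2.INTER_CUBIC))
```

```text
15.075 [ 0.45310515 -0.05043336 -0.00532261] [-3.14143658e+00  4.45043919e-04 -3.07011205e+00] [-0.02287349 -0.65618789 -0.02472542] [-0.01901472  0.04312375 -0.01590618]
```

View pics/w11.png

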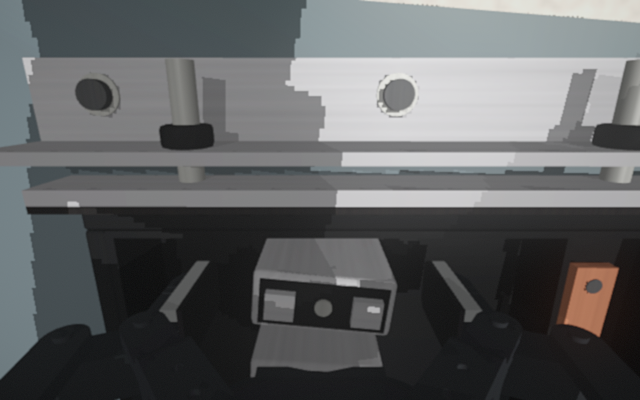

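View pics/s11.png

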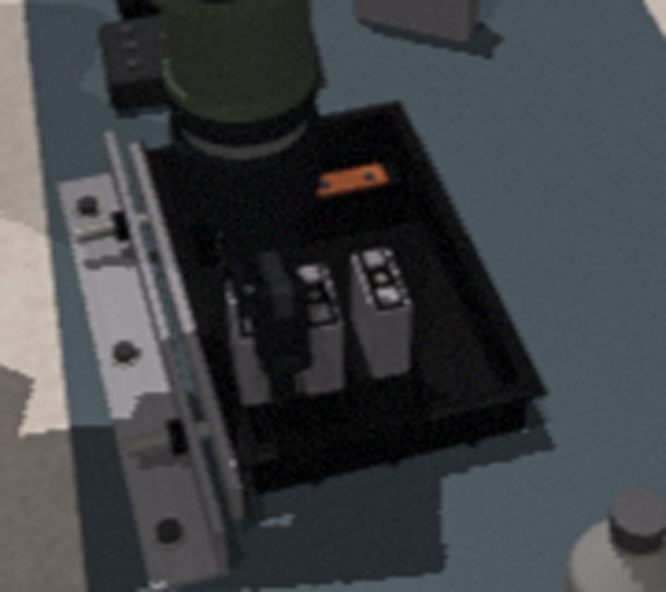

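Call:
drive_tool:
  series:
    - [[0,0,0,0,55],[0,0,0,0,48],[0,0,0,0,46],[0,0,0,0,46],[0,0,0,0,46]]
  grip_force: 20

```text
t: 15.8
position: [0.453, -0.0506, -0.0046]
eef_rot: [-3.141, 0.001, -3.07]
ft_force: [-1.6, 0.6, 5.9]
gripper_width: 0.597
```

Run:
```python
from h import *
o=get_obs(); print(o['t'],o['position'],o['eef_rot'],o['ft_force'],o['gripper_width'])
print(((ray('wrist',[(322,305)],.058)[0]-o['position'])))
cv2.imwrite('pics/w12.png',snapshot('wrist')[:,:,::-1])
```

```text
15.8 [ 0.45302829 -0.05057277 -0.0046365 ] [-3.14113886e+00  1.17984747e-03 -3.07048276e+00] [-1.56847993  0.55296975  5.85723525] 0.597076155012012
[-0.00408534  0.00015339  0.0626365 ]
```

View pics/w12.png

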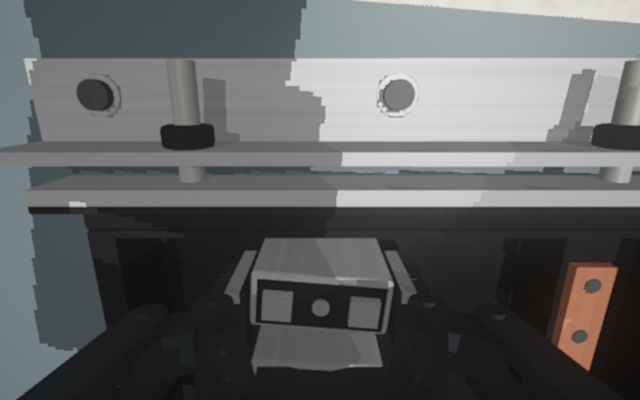

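Call:
drive_tool:
  series:
    - [[1.5,0,0,0,46],[1.5,0,0,0,46],[1,0,0,0,46]]

```text
t: 16.23
position: [0.4503, -0.0512, -0.0046]
eef_rot: [-3.14, 0.004, -3.071]
ft_force: [3.4, 0.7, 5.5]
gripper_width: 0.593
```

Call:
drive_tool:
  series:
    - [[1,0,0,0,46]]

```text
t: 16.35
position: [0.4493, -0.0513, -0.0046]
eef_rot: [-3.14, 0.004, -3.071]
ft_force: [3.5, 0.5, 5.2]
gripper_width: 0.594
```

Call:
drive_tool:
  series:
    - [[1,0,0,0,46]]

```text
t: 16.48
position: [0.4483, -0.0514, -0.0046]
eef_rot: [-3.14, 0.004, -3.07]
ft_force: [3.2, 1.3, 5.4]
gripper_width: 0.598
```

Call:
drive_tool:
  series:
    - [[1,0,0,0,46]]

```text
t: 16.6
position: [0.4482, -0.0514, -0.0045]
eef_rot: [-3.14, 0.006, -3.071]
ft_force: [6.7, 2.5, 1.8]
gripper_width: 0.589
```

Call:
drive_tool:
  series:
    - [[-0.5,0,0,0,60],[0,0,0,0,75],[0,0,0,0,75],[-13,0,0,0,75],[-14,0,0,0,75],[-13,0,0,0,75],[0,0,0,0,75]]

```text
t: 17.48
position: [0.4876, -0.0482, -0.0052]
eef_rot: [-3.141, 0.002, -3.07]
ft_force: [0.9, -1.0, 0.2]
gripper_width: 0.877
```

Run:
```python
from h import *
o=get_obs(); print(o['t'],o['position'],o['eef_rot'],o['ft_force'],o['gripper_width'])
cv2.imwrite('pics/w13.png',snapshot('wrist')[:,:,::-1])
```

```text
17.475 [ 0.48762897 -0.04815447 -0.00520312] [-3.14098938e+00  1.50742494e-03 -3.06974748e+00] [ 0.86592818 -0.99939309  0.18367367] 0.8769633879872534
```

View pics/w13.png

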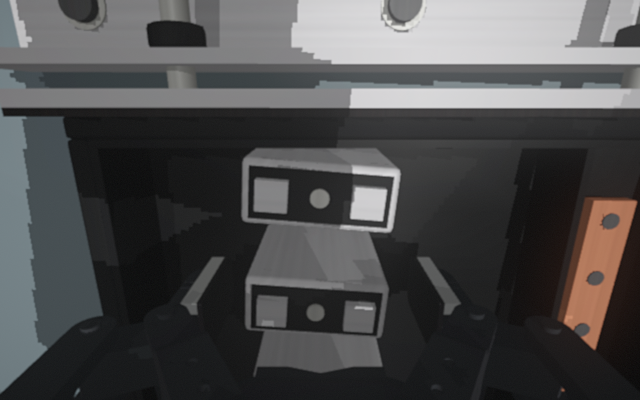

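```bash
cat >> h.py <<'E'
def cells(qs,f=lambda L:np.array(L),o=None):
    o=o or get_obs(); y=(o['eef_rot'][2]+np.pi)%(2*np.pi); ux=np.array([np.cos(y),np.sin(y)]);uy=np.array([-ux[1],ux[0]])
    yaw=lambda a,b:np.arctan2(-(a-b)[0],(a-b)[1])
    for q in qs:
        p=ray('wrist',f(q),.058,o)[:,:2]; d=p.mean(0)-o['position'][:2]
        print('tool xy mm',(-d@ux*1e3).round(1),(d@uy*1e3).round(1),'relyaw',(yaw(p[1],p[0])-y).round(3),(yaw(p[2],p[3])-y).round(3),np.linalg.norm(p[0]-p[1]).round(4),np.linalg.norm(p[0]-p[3]).round(4))
E
python3 - <<'E'
import cv2
i=cv2.imread('pics/w13.png')[90:380,170:460]; cv2.imwrite('pics/w13c.png',cv2.resize(i,None,fx=2.06,fy=2.06,interpolation=cv2.INTER_CUBIC))
E
```

```text
(no output)
```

View pics/w13c.png

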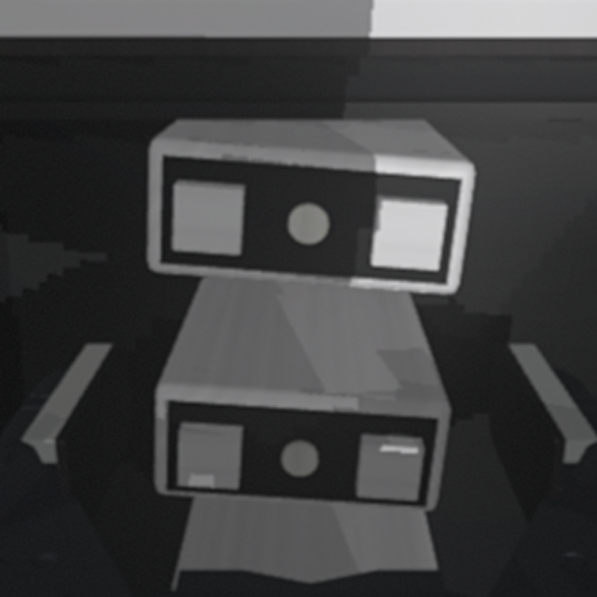

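Run:
```python
from h import *
f=lambda L:np.array(L)/2.06+[170,90]
cells([[(150,139),(477,166),(460,294),(150,271)],[(157,385),(450,408),(438,510),(157,494)]],f)
```

```text
tool xy mm 43.6 -0.1 relyaw -0.083 -0.078 0.0487 0.0207
tool xy mm 3.1 -1.6 relyaw -0.087 -0.066 0.0484 0.0209
```

Call:
drive_tool:
  series:
    - [[-1,0,0,0,60],[0,0,0,0,46],[0,0,0,0,46],[0,0,0,0,46],[0,0,0,0,46]]
  grip_force: 60

```text
t: 18.15
position: [0.4869, -0.048, -0.0053]
eef_rot: [-3.141, 0.0, -3.07]
ft_force: [-0.5, -0.4, 3.3]
gripper_width: 0.578
```

Run:
```python
from h import *
o=get_obs(); print(o['t'],o['position'],o['eef_rot'],o['ft_force'],o['gripper_width'])
im=snapshot('wrist')[:,:,::-1]
i=im[90:380,170:460]; cv2.imwrite('pics/w14c.png',cv2.resize(i,None,fx=2.06,fy=2.06,interpolation=cv2.INTER_CUBIC))
```

```text
18.15 [ 0.48686426 -0.04799463 -0.00525582] [-3.14143091e+00  2.60836220e-04 -3.07048383e+00] [-0.50469065 -0.43080821  3.31222242] 0.5781864531442205
```

View pics/w14c.png

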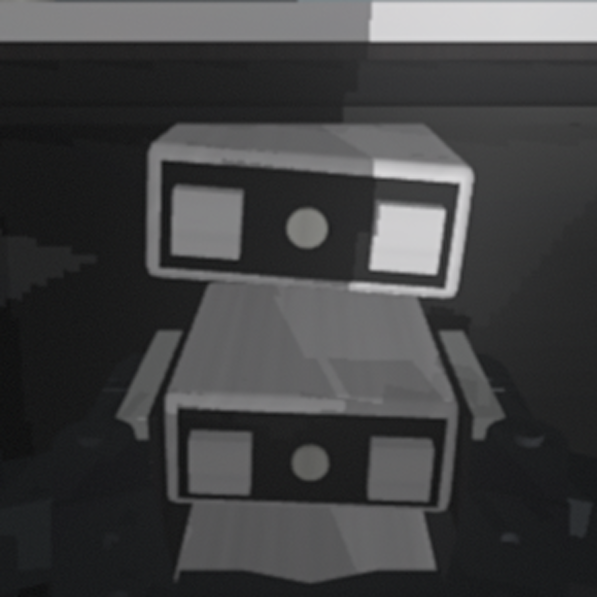

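Call:
drive_tool:
  series:
    - [[3,0,0,0,44],[3,0,0,0,44],[3,0,0,0,44],[3,0,0,0,44],[2,0,0,0,44],[1,0,0,0,44]]
  grip_force: 110

```text
t: 18.95
position: [0.4726, -0.0492, -0.005]
eef_rot: [-3.141, 0.002, -3.07]
ft_force: [4.8, 0.3, 5.5]
gripper_width: 0.568
```

Call:
drive_tool:
  series:
    - [[1,0,0,0,44]]

```text
t: 19.08
position: [0.4717, -0.0493, -0.0051]
eef_rot: [-3.141, 0.002, -3.07]
ft_force: [3.9, 0.6, 3.9]
gripper_width: 0.569
```

Call:
drive_tool:
  series:
    - [[1,0,0,0,44]]

```text
t: 19.2
position: [0.4707, -0.0493, -0.005]
eef_rot: [-3.141, 0.002, -3.07]
ft_force: [2.9, 0.4, 2.9]
gripper_width: 0.573
```

Call:
drive_tool:
  series:
    - [[1,0,0,0,44]]

```text
t: 19.32
position: [0.4697, -0.0494, -0.005]
eef_rot: [-3.141, 0.002, -3.07]
ft_force: [2.3, 0.2, 3.3]
gripper_width: 0.572
```

Call:
drive_tool:
  series:
    - [[1,0,0,0,44]]

```text
t: 19.45
position: [0.4687, -0.0495, -0.0051]
eef_rot: [-3.141, 0.002, -3.07]
ft_force: [3.3, 0.9, 5.5]
gripper_width: 0.571
```

Call:
drive_tool:
  series:
    - [[1,0,0,0,44]]

```text
t: 19.58
position: [0.4678, -0.0495, -0.005]
eef_rot: [-3.141, 0.002, -3.071]
ft_force: [5.7, 0.3, 6.8]
gripper_width: 0.573
```

Call:
drive_tool:
  series:
    - [[1,0,0,0,44]]

```text
t: 19.7
position: [0.4668, -0.0496, -0.0051]
eef_rot: [-3.141, 0.002, -3.071]
ft_force: [5.8, -0.4, 7.6]
gripper_width: 0.569
```

Run:
```python
from h import *
o=get_obs(); print(o['t'],o['position'],o['eef_rot'],o['ft_force'],o['gripper_width'])
im=snapshot('wrist')[:,:,::-1]
i=im[90:380,170:460]; cv2.imwrite('pics/w15c.png',cv2.resize(i,None,fx=2.06,fy=2.06,interpolation=cv2.INTER_CUBIC))
```

```text
19.7 [ 0.46682261 -0.04962344 -0.00505447] [-3.14107215e+00  2.03321927e-03 -3.07053583e+00] [ 5.79461216 -0.39651374  7.56216245] 0.5694123195056697
```

View pics/w15c.png

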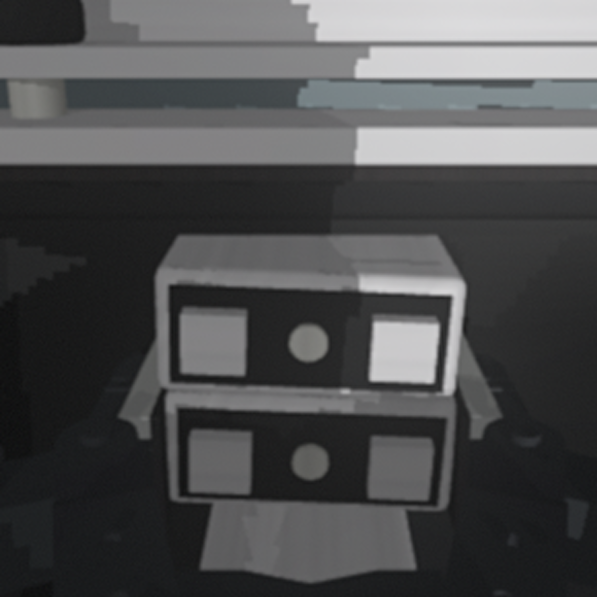

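Call:
drive_tool:
  series:
    - [[1,0,0,0,44]]

```text
t: 19.88
position: [0.4667, -0.0496, -0.005]
eef_rot: [-3.141, 0.004, -3.071]
ft_force: [8.4, 1.8, 1.9]
gripper_width: 0.573
```

Call:
drive_tool:
  series:
    - [[1,0,0,0,44]]

```text
t: 20.0
position: [0.4667, -0.0496, -0.0049]
eef_rot: [-3.141, 0.006, -3.071]
ft_force: [9.3, 2.1, -0.3]
gripper_width: 0.572
```

Call:
drive_tool:
  series:
    - [[1,0,0,0,44]]

```text
t: 20.12
position: [0.4668, -0.0497, -0.0048]
eef_rot: [-3.141, 0.008, -3.071]
ft_force: [13.2, 3.2, -1.8]
gripper_width: 0.57
```

Call:
drive_tool:
  series:
    - [[-3,0,0,0,55],[0,0,0,0,75],[0,0,0,0,75],[-15,0,0,0,75],[-16,0,0,0,75],[-15,0,0,0,75],[-15,0,0,0,75],[0,0,0,0,75]]
  grip_force: 110

```text
t: 21.12
position: [0.5283, -0.0452, -0.0053]
eef_rot: [-3.141, 0.001, -3.07]
ft_force: [0.3, 0.2, -0.5]
gripper_width: 0.876
```

Run:
```python
from h import *
o=get_obs(); print(o['t'],o['position'],o['eef_rot'],o['ft_force'],o['gripper_width'])
im=snapshot('wrist')[:,:,::-1]; cv2.imwrite('pics/w16.png',im)
i=im[60:380,150:470]; cv2.imwrite('pics/w16c.png',cv2.resize(i,None,fx=1.85,fy=1.85,interpolation=cv2.INTER_CUBIC))
```

```text
21.125 [ 0.52831766 -0.04517634 -0.00528568] [-3.14112066e+00  1.28071605e-03 -3.06987608e+00] [ 0.27855255  0.16547535 -0.51538091] 0.875532600659543
```

View pics/w16c.png

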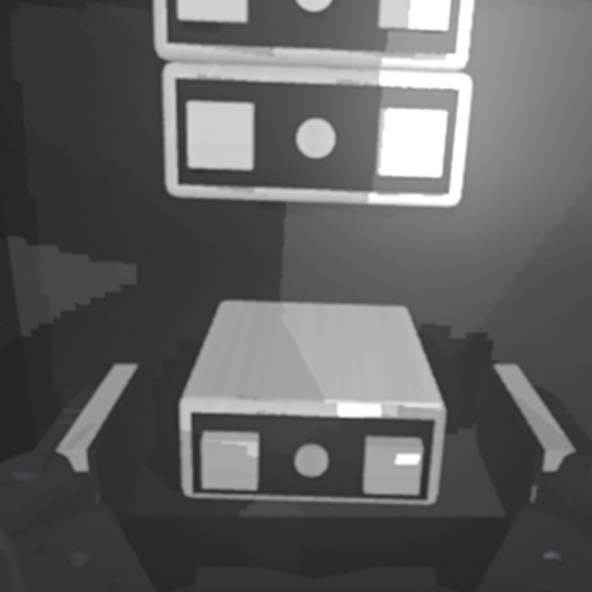

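Run:
```python
from h import *
f=lambda L:np.array(L)/1.85+[150,60]
cells([[(165,63),(471,72),(461,206),(168,194)],[(181,399),(446,406),(438,503),(182,496)]],f)
```

```text
tool xy mm 63.1 0.0 relyaw -0.028 -0.041 0.0479 0.0207
tool xy mm 4.8 -0.8 relyaw -0.029 -0.032 0.0483 0.0206
```

Call:
drive_tool:
  series:
    - [[0,0,0,0,60],[0,0,0,0,44],[0,0,0,0,44],[0,0,0,0,44],[0,0,0,0,44],[5,0,0,0,44],[5,0,0,0,44],[5,0,0,0,44],[5,0,0,0,44],[5,0,0,0,44],[4,0,0,0,44],[3,0,0,0,44]]
  grip_force: 110

```text
t: 22.68
position: [0.495, -0.0475, -0.0053]
eef_rot: [-3.141, 0.001, -3.07]
ft_force: [4.8, -0.5, 4.3]
gripper_width: 0.573
```

Call:
drive_tool:
  series:
    - [[1,0,0,0,44],[1,0,0,0,44]]

```text
t: 22.92
position: [0.4932, -0.0476, -0.0053]
eef_rot: [-3.141, 0.001, -3.07]
ft_force: [1.2, -0.2, 2.9]
gripper_width: 0.568
```

Call:
drive_tool:
  series:
    - [[1,0,0,0,44]]

```text
t: 23.05
position: [0.4923, -0.0477, -0.0053]
eef_rot: [-3.141, 0.001, -3.07]
ft_force: [2.0, -0.4, 2.9]
gripper_width: 0.571
```

Call:
drive_tool:
  series:
    - [[1,0,0,0,44]]

```text
t: 23.18
position: [0.4913, -0.0477, -0.0053]
eef_rot: [-3.141, 0.001, -3.07]
ft_force: [1.1, -0.1, 2.2]
gripper_width: 0.573
```

Call:
drive_tool:
  series:
    - [[1,0,0,0,44],[1,0,0,0,44]]

```text
t: 23.42
position: [0.4893, -0.0479, -0.0053]
eef_rot: [-3.141, 0.001, -3.07]
ft_force: [3.1, 1.2, 4.6]
gripper_width: 0.574
```

Call:
drive_tool:
  series:
    - [[1,0,0,0,44],[1,0,0,0,44]]

```text
t: 23.68
position: [0.4882, -0.0479, -0.0052]
eef_rot: [-3.141, 0.003, -3.071]
ft_force: [8.0, 1.6, 1.5]
gripper_width: 0.574
```

Call:
drive_tool:
  series:
    - [[1,0,0,0,44],[1,0,0,0,44]]

```text
t: 23.92
position: [0.4883, -0.0479, -0.0049]
eef_rot: [-3.141, 0.008, -3.071]
ft_force: [12.8, 2.3, -1.8]
gripper_width: 0.57
```

Run:
```python
from h import *
o=get_obs(); print(o['t'],o['position'],o['eef_rot'],o['ft_force'],o['gripper_width'])
im=snapshot('wrist')[:,:,::-1]; cv2.imwrite('pics/w17.png',im)
i=im[60:380,150:470]; cv2.imwrite('pics/w17c.png',cv2.resize(i,None,fx=1.85,fy=1.85,interpolation=cv2.INTER_CUBIC))
```

```text
23.925 [ 0.48831925 -0.04789894 -0.00489353] [-3.14110003  0.00767838 -3.07077631] [12.8464579   2.32066856 -1.82249559] 0.5703448641701184
```

View pics/w17c.png

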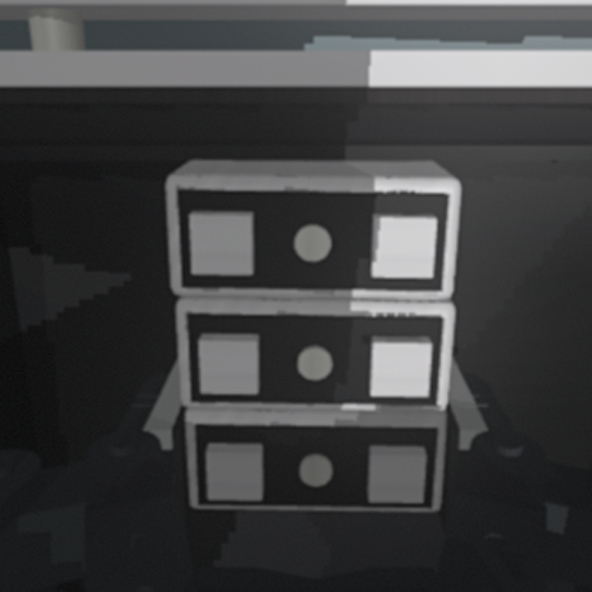

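Call:
drive_tool:
  series:
    - [[-3,0,0,0,55],[0,0,0,0,80],[0,0,0,0,85],[0,0,-20,0,85],[0,0,-50,0,85],[0,0,-60,0,85],[0,0,-60,0,85],[20,10,0,0,85],[0,0,0,0,85],[0,0,0,0,85]]

```text
t: 25.22
position: [0.4663, -0.0392, 0.1833]
eef_rot: [3.141, -0.002, -3.07]
ft_force: [-0.3, 0.3, 0.1]
gripper_width: 0.995
```

Run:
```python
from h import *
o=get_obs(); print(o['t'],o['position'],o['eef_rot'],o['ft_force'])
im=snapshot('wrist')[:,:,::-1]; cv2.imwrite('pics/w18.png',im)
i=im[60:300,170:480]
cv2.imwrite('pics/w18c.png',cv2.resize(i,None,fx=2.5,fy=2.5,interpolation=cv2.INTER_CUBIC))
s=snapshot('side')[:,:,::-1][140:300,220:400]; cv2.imwrite('pics/s18.png',cv2.resize(s,None,fx=3.7,fy=3.7,interpolation=cv2.INTER_CUBIC))
```

```text
25.225 [ 0.46633161 -0.03922339  0.18331756] [ 3.14101135e+00 -2.15279927e-03 -3.07047281e+00] [-0.30289125  0.28616792  0.12109097]
```

View pics/w18c.png

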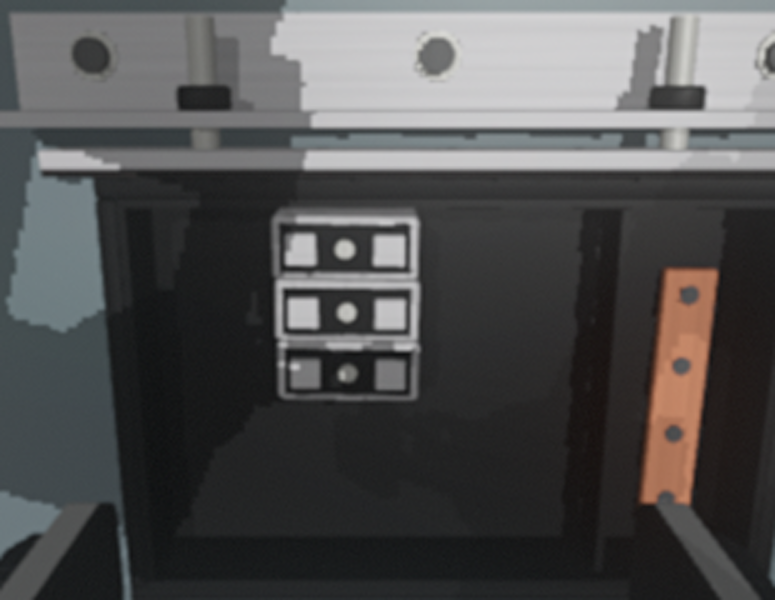

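View pics/s18.png

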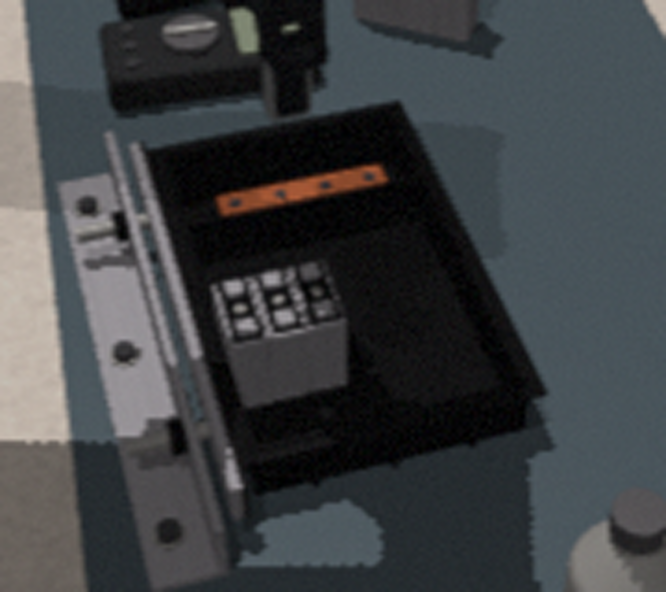

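Run:
```python
from h import *
f=lambda L:np.array(L)/2.5+[170,60]
cells([[(273,215),(420,216),(417,280),(276,278)],[(276,282),(420,282),(418,340),(277,339)],[(278,345),(419,346),(416,399),(279,398)]],f)
o=get_obs(); y=o['eef_rot'][2]+np.pi; ux=np.array([np.cos(y),np.sin(y)])
for n,px,z in [('near in wall top',(345,203),.04),('far in wall foot',(345,537),.003),('near outer',(345,172),.044),]:
    print(n,(-(ray('wrist',f([px]),z)[0][:2]-o['position'][:2])@ux*1e3).round(1))
r=ray('wrist',f([(135,578),(625,582)]),.04); print(np.arctan2(-(r[1]-r[0])[0],(r[1]-r[0])[1])-y)
```

```text
tool xy mm 24.2 -10.0 relyaw -0.006 -0.014 0.0495 0.0215
tool xy mm 2.0 -9.7 relyaw 0.0 -0.007 0.0496 0.0203
tool xy mm -20.3 -9.8 relyaw -0.007 -0.008 0.0496 0.0197
near in wall top 37.1
far in wall foot -114.8
near outer 48.3
-0.009209678383026255
```

```bash
python3 -c "
from station import workorder
print(workorder.finish_job())"
```

```text
the job is handed in; nothing more can be done
None
```

The tray is pressed square against the bumper and the three cells stand in one tight row at its near wall. I handed the job in at about 25 s of the 69 s allowed; no verdict was reported.

**Dragging the tray:** I hooked both fingertips, opened 40 mm, behind the far lip and drew the tray in while turning it square. I felt for the bumper in 1 mm steps. The wrist force rose from about 5 N of drag to 12–13 N, so the bumper took about 7–8 N. Turning the tool slightly each way under load showed the tray sitting flush.

**Cells:** I gripped each cell across its ends and slid it up to the near wall in turn, pressing until the wrist force reached about 7 N for the first cell and 13 N for the other two.

**Last checks, from the wrist and side pictures:**

| Check | Measured | Limit |
|---|---|---|
| Farthest cell centre from near wall | about 55.5 mm | 59.5 mm |
| Cell ends even | within about 0.3 mm | 4 mm |
| Cells square to the tool, itself set square to the tray | within about 0.015 rad | 0.06 rad |
| Tray square to the stop | within about 0.01 rad | 0.025 rad |

All three cells look upright, the copper bars are still in their bay, and the bystanders I could see look undisturbed.

**What went wrong or disagreed:**
- **First hook attempt missed.** Fully open, the fingertips sit about 44 mm behind the TCP. They passed over the lip without touching anything, so I went again with the fingers partly closed and lower.
- **First cell gripped too lightly.** At 20 N it stayed about 0.08 rad off square. Higher grip force on the other two, and pushing the row against the wall, squared it.
- **Small gap in the picture measurements.** The near lip and bumper positions differ by about 2 mm, which is within the camera calibration error. I took the felt contact as correct.

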